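Weigh the block carrier on the hand scale

TASK

Weigh the small carrier of print blocks: take the hand scale off its rack, bring its hook under the carrier's wire bail and lift gently, without snatching, until the carrier hangs just clear of the table, and let it hang there still for a good second. Keep it hanging low, never more than 30 mm above the table, carry it on the scale to the flat wooden board and set it down softly, upright and near the board's middle. Then unhook the scale and hang it back in its rack; never touch the carrier with the gripper, do not pull the scale to its end stop, and leave the other things where they are.

Things in the scene. Friction and masses are not known exactly. Their poses are not given: they have to be found in the camera images.
- scale: Loose hand scale (0.19 kg, 190 mm tall with hook in), hanging upright in the rack's fork. Origin: centre of the underside of its dark flange (44 in x, 52 in y, 6 thick), which rests on the prongs. Black grip block above; below, a 28 mm round tube, z -60 to 0, from which the hook slides. z up; x points the way the hook's mouth opens, at the start like the rack's x (within 0.05 rad).
- scale_grip (a point): Middle of the scale's black grip block, 34 mm above the scale's origin, on its axis. Block 60 long (x), 20 thick (y), from 18 mm below to 20 mm above this point, topped by a lip 28 wide in y (20 to 26 mm above); the flange's top is 28 mm below. Grip it across y.
- hook_tip (a point): Tip of the hook: 24 mm in front (+x) of the scale's axis, 102 mm below its origin with the hook in; the steel ends 4 mm further. The bail comes in from the front over the tip while the wire's middle is 74 to 93 mm below the scale's origin (best 83), until it is on the axis; then raising the scale 35 mm seats it.
- hook (a joint): Extension of the scale's spring, m: 0 (hook in) to 0.090 (end stop). Damped spring, 130 N/m: it starts to move at about 0.1 N of pull, so a hanging load of W newtons draws the hook about W/130 m out, down along the scale's z.
- hook_seat (a point): Lowest inside point of the hook, where the bail comes to lie: on the scale's axis, 122 mm below its origin when the hook is in. The hook is an 8 mm round bar bent in the scale's x-z plane: back at x -24 to -16, underside at z -130, tip in front.
- carrier: Load: plywood tray, 150 (x) x 120 (y) x 30 mm, with two print blocks fixed in it (tops 27 mm above its underside) and a wire bail. Origin: centre of the underside, z up, x roughly away from the robot. The bail is an arch of 8 mm wire in the plane x = 0: legs at y +-63, bar at z 72 to 80 mm, with a peak in the middle. Mass unknown, 0.3 to 0.95 kg.
- bail_top (a point): Middle of the wire at the peak of the carrier's bail, 90 mm above its underside, x = y = 0; the hook belongs under this peak, coming along the carrier's +x.
- board: Flat wooden board fixed on the table, 180 x 180 x 12 mm, origin: centre of its underside, top 12 mm above the table (z = 0). The carrier and the board may have changed sides.
- rack: Rack fixed on the table. Foot 130 x 110 x 10 mm, back post at x 49 to 63, two level prongs along x (-40 to +60) at y +-22, each 8 wide, gap 36, tops 150 mm above the table, open toward -x. Each ends in an upturned lip, 5 mm high, at x -40 to -34, over which the flange must be lifted. Origin: centre under the foot.
- rack_seat (a point): Where the scale's origin belongs when it hangs in the rack: between the prongs, level with their tops, 150 mm above the table.
- masking_tape: Bystander: roll of masking tape, 104 mm across, 25 high, origin centre of underside.
- scissors: Bystander: scissors lying flat, 199 mm long, origin centre of underside.
- lino_cutter_0: Bystander: lino cutter with wooden handle, 96 mm long, origin centre of underside.
- peg_0: Bystander: clothes peg, 72 mm long, origin centre of underside.
- ink_tin_2: Bystander: ink tin, 68 mm in diameter, 51 high, origin centre of underside.
- baren: Bystander: wooden rubbing disc with a knob, 108 mm across, 48 high, origin centre of underside.

How it is judged:
By the outcome, as a careful person would: the job done as asked, in the order asked, and still so for the second after the job is handed in, with the robot touching nothing.
It also fails if it takes over 72 s, if anything falls off the work surface, if the arm or the gripper's body presses on something with over 40 N, if the wrist force passes 120 N, or if a joint passes its speed limit or range.

ROBOT

A 6-joint arm with a two-finger parallel gripper is mounted at the origin on a cart in front of the work surface, level with it; the furniture and walls round the work are solid. World frame = base frame: x ahead of the robot, y to its left, z up, the work surface at z = 0. Lengths are in m, angles in rad, forces in N, time in s.
With the tool pointing down it reaches from about 0.325 to 0.775 m from the base axis. Payload 5.5 kg.
Tool frame: the origin (TCP) lies midway between the tips of the shut fingers; the grasp point (between the pads) lies bot.tcp_to_grasp behind it (bot.tcp_to_grasp is the distance from the TCP to the grasp point, in m); z points along the fingers, x is the direction in which the jaws open and shut, and the axes are right-handed (so a half turn about z gives the same grasp; the last joint's range is limited). The gripper opens to 88 mm and grips with 3 to 60 N. Pads are 20 mm wide; open, the fingers measure 115 mm over their backs; the gripper's body (75 mm by 178 mm) begins 61 mm behind the grasp point.
Start: joints at [1.204, 0.091, 1.231, -0, 1.82, -0.057], TCP at [0.183, 0.571, 0.223] pointing down, gripper open.
Joint ranges: [-2.87, 2.87], [-0.86, 2.18], [0.17, 2.46], [-1.51, 4.65], [0.06, 2.69], [-2.65, 2.65]. Speed limits (rad/s): [2.57, 2.57, 3.01, 3.14, 3.14, 3.14].

INTERFACE

Orientations are given as a unit quaternion [w, x, y, z].
In Python, from plant import bot gives the robot as it stands.
- The arm moves only by the shell command python3 -m crank 'ROWS' [FORCE]. ROWS is JSON, one flat list of numbers, 7 for each row, row after row: the turn, a rotation vector about the tool's x, y, z in degrees, then the shift along the tool's x, y, z in m, then the opening, from 0 (shut) to 1 (fully open). A call has 1 to 8 rows; each row shifts and turns the commanded pose from where the row before left it, along the tool's axes as they then stand; what a row does not reach is not made up. A row lasts 1/10 s, in which the tool goes at most 50 mm and 8.59 degrees, less where a joint would pass 70% of its speed; a pose out of reach is approached as far as the arm can. A call is refused whole if a number of a shift passes 0.05 or a number of a turn 8.59, either way. A call with a gripper value outside its range is refused whole. The fingers move at their own pace and stop on an object; FORCE is the grip in N (left out, the last holds). Time passes only in rows, so rows that do not move let the fingers close. It gives the time, the measured TCP pose, the force and the opening at its end, in the units of the state.
- bot.observe(): the state, without advancing time (a new reading comes with each control period).
- bot.read_camera(name): name is "side" or "top" or "wrist"; returns (picture, depth): 480x640x3 uint8, blue, green, red; 480x640 float32, m along the optical axis (not along the pixel's ray), 0 where there is no reading.
- bot.camera_info(name): a dict with "fx", "fy", "cx", "cy" (pixels), "dist_coeffs" ([k1, k2, p1, p2, k3] as OpenCV has them; the pictures are not rectified), "R" (3x3) and "t" (3): a world point X has camera coordinates R X + t. Camera axes: x right, y down, z forward; pixel columns grow to the right and rows downward; lengths in m; the calibration is good to about 2 mm. A picture is of the moment at which its call begins: read the wrist's pose just before it. camera_info takes no time and is no camera call; for the wrist camera it gives the pose at the moment of the call.
- bot.job_done(): hands the job in, once; it reports no verdict.
Trained networks look in the newest picture that a camera, given by its name, has taken for a name from the list of things; names that differ only in an ending like _2 or _b are one class to them, and where a whole thing is asked for, a point or a joint stands for the part that bears it (a point fixed in the world has none). Each returns a list of dicts, best first, with "score" (0 to 1); they miss things now and then, are a little off and sometimes report something else, mostly with a low value. They report only what shows in the picture. A call takes as long as a camera call.
- bot.recognise(thing, camera): "at" ([x, y, z] in m, in world coordinates, good to about 4 mm: the middle of the surface that is visible of it).
- bot.outline_of(thing, camera): "pixels" (480x640 bool, what is visible of it).
- bot.pinpoint(thing, camera): "at" ([x, y, z] in m, in world coordinates, good to about 4 mm: a listed point, or the origin of a listed thing).
The state is a dict: "clock": time; "joint_pos": joint angles; "joint_velocities": joint speeds; "effort": joint torques, N m; "position": TCP position; "orientation": TCP orientation; "ft_force": force on the tool from outside, world axes, zero at the start; "torque": the same for the moment, N m; "gripper_width": finger opening in m.
Only numpy, scipy, OpenCV 4.12 (cv2) and the standard library are available. Lean on these libraries where they do the work, as an engineer would, in place of code of your own. Each camera call takes 0.05 s, during which the arm holds its last target. There are 200 camera calls.

## Working session

There is one attempt and no reset: what is moved stays moved. The work goes in short steps, Python scripts to look and compute and a shell command to move; the robot and the scene stay as the last step left them, time stands still between calls to the robot, and variables do not carry over. Pictures are saved under pics/ and viewed, about 8 in all and at most 12, crops included, and the job is handed in when it is done.

```bash
ls; mkdir -p pics
python3 - <<'E'
from plant import bot
import cv2, numpy as np
s=bot.observe(); print({k:np.round(v,3).tolist() for k,v in s.items()}, bot.tcp_to_grasp)
a,_=bot.read_camera("top"); b,_=bot.read_camera("side")
cv2.imwrite("pics/top0.png",a); cv2.imwrite("pics/side0.png",b)
for cam in("top","side"):
    for th in ["carrier","bail_top","board","rack","rack_seat","scale","scale_grip","hook_tip","masking_tape","scissors","lino_cutter_0","peg_0","ink_tin_2","baren"]:
        r=bot.pinpoint(th,cam); print(cam,th,[(np.round(d["at"],3).tolist(),round(d["score"],2)) for d in r[:2]])
print(bot.observe()["clock"])
E
```

```text
pics
{'clock': 0.0, 'joint_pos': [1.204, 0.092, 1.232, 0.0, 1.82, -0.057], 'joint_velocities': [-0.0, 0.0, -0.0, 0.001, 0.0, 0.0], 'effort': [0.001, -44.646, -40.644, 0.07, 0.03, -0.0], 'position': [0.183, 0.571, 0.222], 'orientation': [0.001, 0.808, 0.59, -0.001], 'ft_force': [-0.709, 0.372, -0.88], 'torque': [0.036, -0.053, 0.02], 'gripper_width': 0.088} 0.0187
top carrier [([0.385, 0.505, 0.002], 0.62), ([0.536, 0.009, 0.003], 0.58)]
top bail_top [([0.533, 0.012, 0.086], 0.64)]
top board [([0.526, 0.28, 0.001], 0.72)]
top rack [([0.573, -0.262, -0.001], 0.98)]
top rack_seat [([0.573, -0.261, 0.149], 0.98)]
top scale [([0.575, -0.266, 0.148], 0.87)]
top scale_grip [([0.578, -0.262, 0.184], 0.57)]
top hook_tip []
top masking_tape [([0.382, 0.505, -0.0], 0.87)]
top scissors [([0.739, 0.111, -0.001], 0.53)]
top lino_cutter_0 [([0.353, 0.251, 0.0], 0.6)]
top peg_0 [([0.577, -0.259, 0.181], 0.72), ([0.368, -0.201, 0.004], 0.51)]
top ink_tin_2 [([0.526, -0.53, -0.001], 0.91)]
top baren [([0.63, -0.461, 0.005], 0.88), ([0.576, -0.263, -0.002], 0.67)]
side carrier [([0.538, 0.011, 0.001], 0.82)]
side bail_top [([0.537, 0.014, 0.087], 0.92), ([0.599, -0.264, 0.045], 0.64)]
side board []
side rack [([0.571, -0.257, -0.001], 0.69), ([0.577, -0.263, 0.15], 0.35)]
side rack_seat [([0.574, -0.259, 0.154], 0.62)]
side scale [([0.577, -0.26, 0.15], 0.61)]
side scale_grip [([0.574, -0.262, 0.181], 0.61)]
side hook_tip [([0.599, -0.265, 0.047], 0.61)]
side masking_tape [([0.382, 0.506, 0.004], 0.81)]
side scissors [([0.735, 0.113, 0.001], 0.59)]
side lino_cutter_0 [([0.355, 0.246, 0.001], 0.79)]
side peg_0 [([0.367, -0.195, -0.001], 0.59)]
side ink_tin_2 [([0.531, -0.532, -0.002], 0.81)]
side baren [([0.632, -0.463, -0.003], 0.51)]
1.5
```

View pics/top0.png

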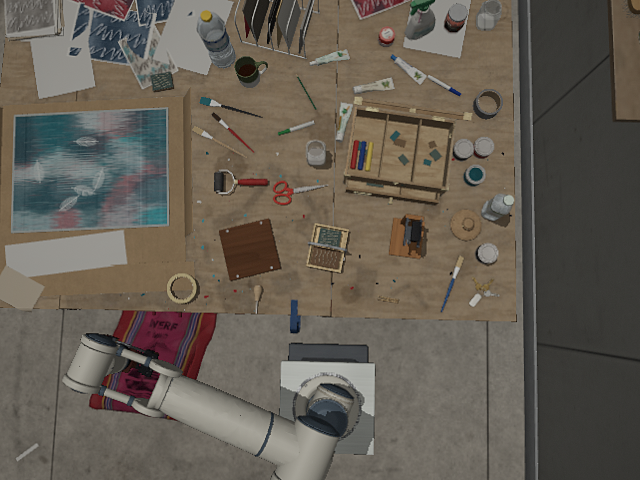

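View pics/side0.png

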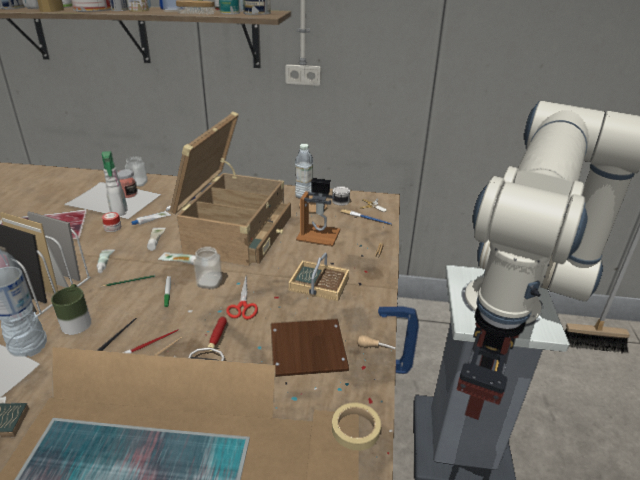

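The top view shows the board at about (250,248), the carrier at (328,247) and the rack with the scale at (408,236). The side view shows the scale hanging at (320,205) and the carrier's bail at (318,270), clear all round. Next I need the yaws, and heights from the depth cloud.

```bash
cat > h.py <<'E'
from plant import bot
import cv2, numpy as np
def cloud(cam, fresh=True):
    if fresh=="w": pass
    ci=bot.camera_info(cam); im,d=bot.read_camera(cam)
    K=np.array([[ci["fx"],0,ci["cx"]],[0,ci["fy"],ci["cy"]],[0,0,1]])
    v,u=np.mgrid[:480,:640]
    p=cv2.undistortPoints(np.stack([u,v],-1).reshape(-1,1,2).astype(np.float32),K,np.array(ci["dist_coeffs"])).reshape(480,640,2)
    P=np.concatenate([p*d[...,None],d[...,None]],-1)
    W=(P-np.array(ci["t"]))@np.array(ci["R"])
    W[d==0]=np.nan
    return im,W
def box(W,x0,x1,y0,y1,z0,z1):
    Q=W.reshape(-1,3); lo=np.array([x0,y0,z0]); hi=np.array([x1,y1,z1])
    return Q[np.all((Q>lo)&(Q<hi),1)]
def rect(Q):
    r=cv2.minAreaRect((Q[:,:2]*1000).astype(np.float32)); return np.round(r[0],1),np.round(r[1],1),round(r[2],1)
def line(Q):
    c=Q.mean(0); w,V=np.linalg.eigh(np.cov(Q[:,:2].T)); a=np.degrees(np.arctan2(V[1,1],V[0,1])); return np.round(c,4),round(a%180,1),len(Q)
E
python3 - <<'E'
from h import *
for cam in("top","side"):
    im,W=cloud(cam)
    print(cam,"table z",np.nanmedian(box(W,.4,.48,-.15,-.05,-.05,.05)[:,2]))
    print("board",rect(box(W,.40,.65,.15,.40,.008,.02)), np.median(box(W,.40,.65,.15,.40,.008,.02)[:,2]))
    print("tray",rect(box(W,.43,.64,-.1,.12,.02,.034)))
    Q=box(W,.43,.64,-.1,.12,.06,.11);print("bail",line(Q),Q[:,2].max() if len(Q) else 0)
    Q=box(W,.43,.64,-.1,.12,.083,.11);print("bailpeak",line(Q),rect(Q))
    Q=box(W,.5,.65,-.35,-.18,.17,.23);print("grip",rect(Q),Q[:,2].max())
    Q=box(W,.5,.65,-.35,-.18,.2,.23);print("griptop",rect(Q))
    Q=box(W,.48,.68,-.35,-.18,.006,.014);print("foot",rect(Q))
    Q=box(W,.48,.68,-.35,-.18,.14,.152);print("prongs",rect(Q))
E
```

```text
top table z -0.00016208844801960735
board (array([525.1, 275.1]), array([248.4, 249.6]), 89.7) 0.013307844294849012
tray (array([536.5,  16.6]), array([134.5, 150.9]), 81.3)
bail (array([0.5356, 0.0122, 0.081 ]), np.float64(80.5), 95) 0.09869536147170321
bailpeak (array([0.5347, 0.0104, 0.0896]), np.float64(79.4), 31) (array([535.6,   8.8]), array([74.1,  7.7]), 79.4)
grip (array([ 574.9, -262.4]), array([28.2, 63.3]), 84.3) 0.2216817361445901
griptop (array([ 574.9, -262.4]), array([28.2, 63.3]), 84.3)
foot (array([ 580.7, -263.5]), array([198.5, 168.2]), 1.1)
prongs (array([ 586. , -260.4]), array([ 59.3, 101.3]), 81.0)
side table z -0.0007269133476042102
board (array([506.8, 276.9]), array([218.7, 184.5]), 15.5) 0.012979310792376894
tray (array([535.6,  15.5]), array([135.4, 151.8]), 80.1)
bail (array([0.5379, 0.0308, 0.0782]), np.float64(79.9), 90) 0.09538375836325334
bailpeak (array([0.5354, 0.0157, 0.0881]), np.float64(79.0), 19) (array([535.4,  11.5]), array([36.1,  7.4]), 83.3)
grip (array([ 575.1, -257.8]), array([30. , 61.7]), 85.0) 0.2134020649644326
griptop (array([ 574.8, -257.8]), array([29.9, 60.7]), 85.0)
foot (array([ 569.2, -257.8]), array([121.1, 143.7]), 80.4)
prongs (array([ 584.9, -260.2]), array([ 67.9, 102.1]), 84.2)
```

```bash
python3 -m crank '[0,0,-6.1,0,0,-0.03,1, 0,0,-6.1,0,0,-0.03,1, 0,0,0,-0.0395,0.0235,0,1, 0,0,0,-0.0395,0.0235,0,1, 0,0,0,-0.0395,0.0235,0,1, 0,0,0,-0.0395,0.0235,0,1, 0,0,0,-0.0395,0.0235,0,1, 0,0,0,-0.0395,0.0235,0,1]' 50
python3 -m crank '[0,0,0,-0.0395,0.0235,0,1, 0,0,0,-0.0395,0.0235,0,1, 0,0,0,-0.0395,0.0235,0,1, 0,0,0,-0.0395,0.0235,0,1, 0,0,0,-0.0395,0.0235,0,1, 0,0,0,-0.0395,0.0235,0,1, 0,0,0,-0.0395,0.0235,0,1, 0,0,0,-0.0395,0.0235,0,1]'
python3 -m crank '[0,0,0,-0.0395,0.0235,0,1, 0,0,0,-0.0395,0.0235,0,1, 0,0,0,-0.0395,0.0235,0,1, 0,0,0,-0.0395,0.0235,0,1, 0,0,0,0,0,0,1, 0,0,0,0,0,0,1]'
python3 - <<'E'
from h import *
im,W=cloud("wrist"); cv2.imwrite("pics/w1.png",im)
s=bot.observe(); print(s["position"],s["orientation"],s["clock"])
Q=box(W,.5,.65,-.35,-.18,.2,.23);print("griptop",rect(Q),Q[:,2].max(),len(Q))
Q=box(W,.48,.68,-.35,-.18,.143,.158);print("prongs/flange",rect(Q),len(Q))
for t in("scale_grip","rack_seat","scale","rack"):
    print(t,[(np.round(d["at"],4).tolist(),round(d["score"],2)) for d in bot.pinpoint(t,"wrist")[:2]])
E
```

```text
clock: 2.4
position: [0.3007, 0.3202, 0.2828]
orientation: [0.0, 0.74, 0.672, 0.0]
ft_force: [0.2, -0.2, 0.3]
gripper_width: 0.0877
clock: 3.2
position: [0.4573, -0.0127, 0.283]
orientation: [0.0, 0.741, 0.672, 0.0]
ft_force: [1.1, -0.4, 0.3]
gripper_width: 0.0879
clock: 3.8
position: [0.5351, -0.1778, 0.2817]
orientation: [-0.001, 0.741, 0.671, -0.0]
ft_force: [0.1, -0.3, -0.4]
gripper_width: 0.0881
[ 0.53502265 -0.17689809  0.28250965] [-3.86491910e-04  7.40629159e-01  6.71913908e-01  7.33991791e-06] 3.85
griptop (array([ 576.1, -260.5]), array([27.8, 62.6]), 85.0) 0.21184898280276457 963
prongs/flange (array([ 585.3, -259.3]), array([ 55.8, 104.5]), 85.8) 3267
scale_grip [([0.5753, -0.261, 0.1857], 0.76), ([0.6309, -0.4665, 0.0006], 0.72)]
rack_seat []
scale [([0.5754, -0.2576, 0.15], 0.86), ([0.6278, -0.4673, 0.0006], 0.53)]
rack [([0.5754, -0.2617, 0.0], 0.95)]
```

View pics/w1.png

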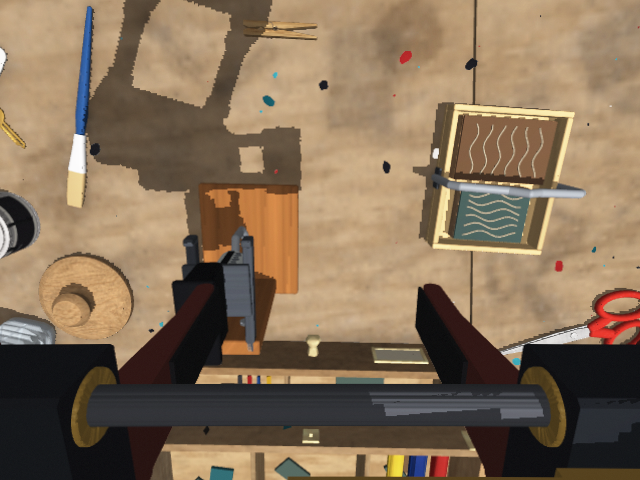

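The wrist view confirms the scale in the rack's fork (grip block around (200,295)). The tape, cutter and peg are out of the way. Descend and grip.

```bash
python3 -m crank '[0,0,0,-0.04,0.0243,0,1, 0,0,0,-0.0395,0.0242,0,1, 0,0,0,0,0,0.03,1, 0,0,0,0,0,0.03,1, 0,0,0,0,0,0.03,1, 0,0,0,0,0,0.02,1, 0,0,0,0,0,0.007,1, 0,0,0,0,0,0,1]' 50
python3 - <<'E'
from h import *
s=bot.observe(); print(s["position"],s["orientation"],s["ft_force"],s["clock"])
im,W=cloud("wrist");cv2.imwrite("pics/w2.png",im)
Q=box(W,.5,.65,-.35,-.18,.2,.23);print("griptop",rect(Q),len(Q))
Q=box(W,.48,.68,-.35,-.18,.143,.16);print("prongs",rect(Q),len(Q))
E
```

```text
clock: 4.85
position: [0.5755, -0.26, 0.1652]
orientation: [-0.001, 0.74, 0.672, -0.0]
ft_force: [1.1, -0.2, 0.0]
gripper_width: 0.0879
[ 0.57545601 -0.26004714  0.16516887] [-5.93728624e-04  7.40193287e-01  6.72393860e-01 -2.07202026e-04] [ 1.13222531 -0.17830311  0.02562621] 4.85
griptop (array([ 573.9, -255.1]), array([ 65.8, 105.9]), 18.3) 16280
prongs (array([ 580.4, -261.1]), array([60.4, 94.8]), 85.0) 6067
```

View pics/w2.png

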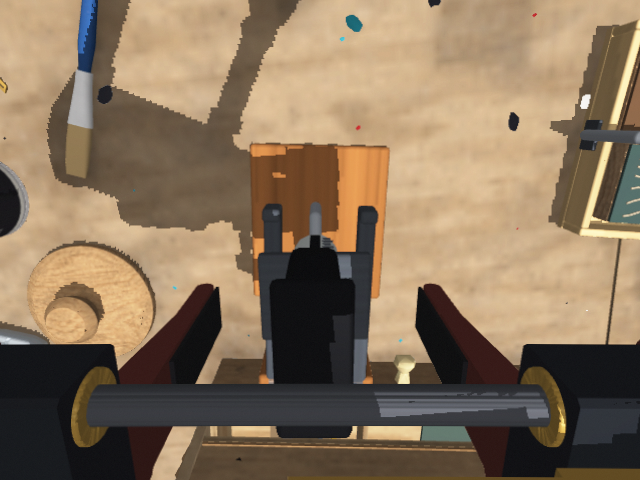

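The block stands centred between the fingers (x ≈ 313, with the fingers at 220 and 417). Close the gripper.

```bash
python3 -m crank '[0,0,0,0,0,0,0, 0,0,0,0,0,0,0, 0,0,0,0,0,0,0, 0,0,0,0,0,0,0, 0,0,0,0,0,0,0, 0,0,0,0,0,0,0]' 50
```

```text
clock: 5.5
position: [0.5757, -0.261, 0.1656]
orientation: [-0.0, 0.741, 0.672, -0.0]
ft_force: [-0.7, 0.1, -0.1]
gripper_width: 0.0435
```

```bash
python3 -m crank '[0,0,0,0,0,0,0, 0,0,0,0,0,0,0, 0,0,0,0,0,0,0, 0,0,0,0,0,0,0, 0,0,0,0,0,0,0, 0,0,0,0,0,0,0]' 50
```

```text
clock: 6.1
position: [0.5757, -0.261, 0.1656]
orientation: [0.0, 0.741, 0.672, -0.0]
ft_force: [0.2, -0.7, 0.1]
gripper_width: 0.0276
```

```bash
python3 -m crank '[0,0,0,0,0,0,0, 0,0,0,0,0,0,0]' 50; python3 -c "
from plant import bot; s=bot.observe(); print(s['gripper_width'],s['position'],s['ft_force'])"
```

```text
clock: 6.3
position: [0.5757, -0.261, 0.1656]
orientation: [0.0, 0.741, 0.672, -0.0]
ft_force: [0.9, -1.8, 0.6]
gripper_width: 0.0272
0.02717765563550024 [ 0.57572496 -0.26102573  0.16562688] [ 0.8591525  -1.79251616  0.56293739]
```

Run:
```python
from h import *
im,W=cloud("wrist");cv2.imwrite("pics/w3.png",im[180:,150:500])
im,W=cloud("side")
Q=box(W,.53,.63,-.30,-.22,.12,.30)
print(bot.observe()["gripper_width"])
cv2.imwrite("pics/s3.png",cv2.resize(im[140:260,250:400],None,fx=4,fy=4))
```

```text
0.02756686259717885
```

View pics/w3.png

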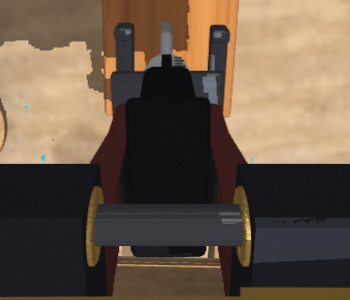

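View pics/s3.png

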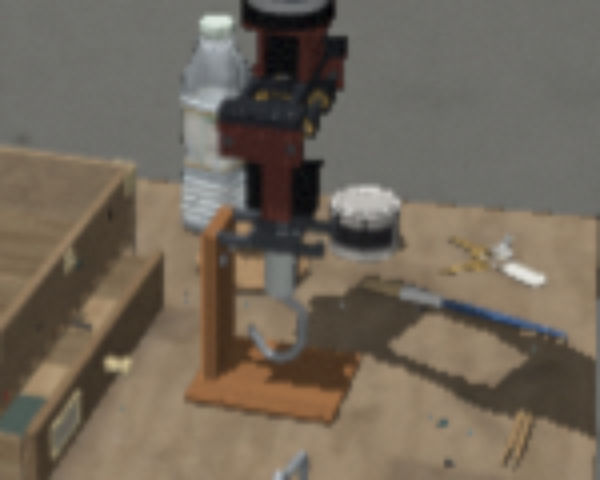

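The fingers stopped at 27.5 mm, which is the 28 mm lip rather than the 20 mm block. Reopen a little, go 5 mm lower so the pads come under the lip, and close again.

```bash
python3 -m crank '[0,0,0,0,0,0,0.45, 0,0,0,0,0,0,0.45, 0,0,0,0,0,0.005,0.45, 0,0,0,0,0,0,0, 0,0,0,0,0,0,0, 0,0,0,0,0,0,0, 0,0,0,0,0,0,0]' 50
python3 -m crank '[0,0,0,0,0,0,0]'
```

```text
clock: 7.1
position: [0.5756, -0.2608, 0.1603]
orientation: [-0.0, 0.74, 0.672, -0.0]
ft_force: [0.2, -0.1, -1.5]
gripper_width: 0.0272
clock: 7.2
position: [0.5757, -0.2609, 0.1604]
orientation: [-0.0, 0.741, 0.672, -0.0]
ft_force: [-0.7, 0.2, -2.2]
gripper_width: 0.0274
```

```bash
python3 -m crank '[0,0,0,0,0,0,0, 0,0,0,0,0,-0.004,0, 0,0,0,0,0,-0.004,0, 0,0,0,0,0,-0.004,0, 0,0,0,0,0,0,0, 0,0,0,0,0,0,0]' 60
python3 - <<'E'
from h import *
s=bot.observe(); print(s["position"],s["ft_force"],s["gripper_width"])
for c in("side","wrist"):
    im,W=cloud(c)
    for z0,z1 in((.155,.166),(.166,.174),(.2,.216),(.216,.24)):
        Q=box(W,.54,.62,-.30,-.22,z0,z1)
        print(c,z0,len(Q),np.round(np.percentile(Q,[2,50,98],axis=0),4).tolist() if len(Q) else 0)
    print([(np.round(d["at"],4).tolist(),round(d["score"],2)) for d in bot.pinpoint("scale",c)[:1]])
    if c=="side": cv2.imwrite("pics/s4.png",cv2.resize(im[150:240,280:370],None,fx=6,fy=6,interpolation=cv2.INTER_CUBIC))
E
```

```text
clock: 7.8
position: [0.5759, -0.261, 0.173]
orientation: [0.0, 0.741, 0.672, 0.0]
ft_force: [-0.6, -0.0, -2.3]
gripper_width: 0.0271
[ 0.57587834 -0.26102352  0.17298389] [-0.557027   -0.02360724 -2.27753338] 0.02709285817846441
side 0.155 21 [[0.5458, -0.2631, 0.1556], [0.5696, -0.2428, 0.1638], [0.5954, -0.2304, 0.1656]]
side 0.166 52 [[0.5541, -0.2726, 0.1662], [0.5718, -0.2414, 0.1692], [0.5971, -0.2281, 0.1739]]
side 0.2 81 [[0.5458, -0.2569, 0.2006], [0.5716, -0.2464, 0.2081], [0.6044, -0.2301, 0.2152]]
side 0.216 55 [[0.546, -0.271, 0.2164], [0.5662, -0.2419, 0.222], [0.6009, -0.2305, 0.227]]
[([0.5779, -0.2619, 0.1621], 0.76)]
wrist 0.155 132 [[0.5406, -0.2827, 0.155], [0.5536, -0.2448, 0.1646], [0.5573, -0.2315, 0.166]]
wrist 0.166 1854 [[0.5528, -0.2842, 0.1665], [0.5605, -0.27, 0.1682], [0.5701, -0.2334, 0.1706]]
wrist 0.2 1943 [[0.5459, -0.2815, 0.2005], [0.5628, -0.2567, 0.2091], [0.5675, -0.2354, 0.2156]]
wrist 0.216 12882 [[0.5457, -0.2777, 0.2183], [0.5655, -0.2588, 0.2222], [0.6042, -0.2393, 0.2365]]
[([0.5755, -0.2591, 0.1593], 0.8)]
```

View pics/s4.png

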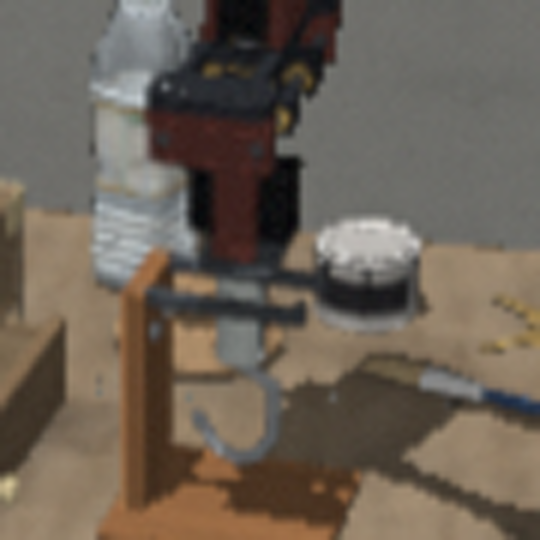

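The scale came up with the gripper: flange top at about 168 mm, clear of the fork's lips. Draw it out along −x, turn to the carrier's yaw (−10°) and go in front of the bail.

```bash
python3 -m crank '[0,0,0,0,0,-0.003,0, 0,0,0,0,-0.015,0,0, 0,0,0,0,-0.025,0,0, 0,0,0,0,-0.025,0,0, 0,0,0,0,-0.025,0,0, 0,0,0,0,-0.010,0,0, 0,0,4.2,0,0,-0.007,0, 0,0,0,0,0,0,0]' 60
python3 -m crank '[0,0,0,0.020,-0.007,0,0, 0,0,0,0.04,-0.007,0,0, 0,0,0,0.045,-0.008,0,0, 0,0,0,0.045,-0.008,0,0, 0,0,0,0.045,-0.008,0,0, 0,0,0,0.04,-0.007,0,0, 0,0,0,0.024,-0.007,0,0, 0,0,0,0.01,-0.004,0,0]'
python3 -m crank '[0,0,0,0,0,0,0]'
python3 - <<'E'
from h import *
s=bot.observe(); p=s["position"]; q=s["orientation"]; print(p,q,s["ft_force"],s["gripper_width"],s["clock"])
for c in("top","side","wrist"):
    im,W=cloud(c); cv2.imwrite(f"pics/a_{c}.png",im)
    for t in("bail_top","hook_tip","hook_seat","scale"):
        print(c,t,[(np.round(d["at"],4).tolist(),round(d["score"],2)) for d in bot.pinpoint(t,c)[:1]])
    Q=box(W,.515,.56,-.06,.09,.07,.10)
    if len(Q)>5: print("bail",line(Q),Q[:,2].max())
E
```

```text
clock: 8.8
position: [0.4767, -0.2516, 0.184]
orientation: [0.001, 0.765, 0.644, 0.0]
ft_force: [0.4, -0.2, -2.5]
gripper_width: 0.0273
clock: 9.6
position: [0.4667, 0.0257, 0.1826]
orientation: [-0.0, 0.763, 0.646, 0.0]
ft_force: [-0.2, -0.2, -1.6]
gripper_width: 0.0273
clock: 9.7
position: [0.4667, 0.0243, 0.1826]
orientation: [0.0, 0.764, 0.646, 0.0]
ft_force: [0.4, -1.0, -2.0]
gripper_width: 0.0272
[0.46673768 0.02429762 0.18262853] [6.76928634e-05 7.63538903e-01 6.45761826e-01 4.36618615e-05] [ 0.36568046 -0.95933958 -1.95736218] 0.02722358388307322 9.7
top bail_top [([0.3866, 0.5054, 0.003], 0.37)]
top hook_tip []
top hook_seat []
top scale []
side bail_top [([0.5364, 0.0123, 0.0864], 0.81)]
side hook_tip [([0.4857, 0.0167, 0.0675], 0.48)]
side hook_seat [([0.4682, 0.0206, 0.0515], 0.53)]
side scale [([0.4667, 0.0195, 0.1733], 0.84)]
bail (array([0.5371, 0.0267, 0.081 ]), np.float64(80.1), 75) 0.09453502548374682
wrist bail_top []
wrist hook_tip []
wrist hook_seat []
wrist scale [([0.4666, 0.0251, 0.1685], 0.82)]
bail (array([0.5367, 0.0231, 0.074 ]), np.float64(80.5), 241) 0.07766369828166513
```

```bash
python3 -m crank '[0,0,0,0,0.01,0,0, 0,0,0,0,0.015,0,0, 0,0,0,0,0.015,0,0, 0,0,0,0,0.015,0,0, 0,0,0,0,0.01,0,0, 0,0,0,0,0.006,0,0, 0,0,0,0,0,0,0]' 60
python3 - <<'E'
from h import *
s=bot.observe(); print(s["position"],s["ft_force"],s["clock"])
im,W=cloud("side"); cv2.imwrite("pics/b.png",cv2.resize(im[190:310,250:390],None,fx=5,fy=5,interpolation=cv2.INTER_CUBIC))
for t in("bail_top","hook_tip","hook_seat","scale","carrier"):
    print(t,[(np.round(d["at"],4).tolist(),round(d["score"],2)) for d in bot.pinpoint(t,"side")[:1]])
E
```

```text
clock: 11.15
position: [0.537, 0.0112, 0.1822]
orientation: [-0.0, 0.765, 0.644, -0.0]
ft_force: [-0.4, -0.1, -3.0]
gripper_width: 0.0276
[0.53702224 0.01119031 0.18223166] [-0.37619795 -0.13197057 -3.03085202] 11.15
bail_top [([0.5323, 0.0109, 0.0883], 0.87)]
hook_tip [([0.5583, 0.0067, 0.0699], 0.64)]
hook_seat [([0.5378, 0.0067, 0.0484], 0.45)]
scale [([0.5334, 0.0102, 0.1739], 0.86)]
carrier [([0.5357, 0.0093, 0.0012], 0.97)]
```

View pics/b.png

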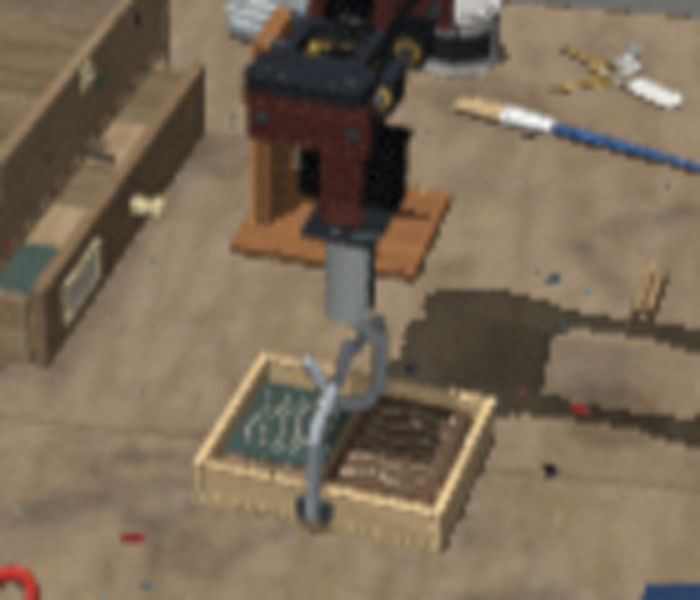

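The hook passes under the bail's peak: bail at (330,385), tip behind it at (310,365). Raise to seat, then lift slowly while watching the force.

```bash
python3 -m crank '[0,0,0,0,0,-0.006,0, 0,0,0,0,0,-0.008,0, 0,0,0,0,0,-0.008,0, 0,0,0,0,0,-0.006,0, 0,0,0,0,0,-0.004,0, 0,0,0,0,0,-0.003,0, 0,0,0,0,0,-0.003,0, 0,0,0,0,0,-0.003,0]'
python3 -m crank '[0,0,0,0,0,-0.003,0, 0,0,0,0,0,-0.003,0, 0,0,0,0,0,-0.003,0, 0,0,0,0,0,-0.003,0, 0,0,0,0,0,-0.003,0, 0,0,0,0,0,-0.003,0, 0,0,0,0,0,-0.002,0]'
python3 - <<'E'
from h import *
fs=[]
for i in range(2):
    im,W=cloud("side"); fs.append(bot.observe()["ft_force"])
s=bot.observe();print(np.mean(fs,0),s["position"],s["clock"])
for t in("bail_top","carrier","hook_seat","scale"):
    print(t,[(np.round(d["at"],4).tolist(),round(d["score"],2)) for d in bot.pinpoint(t,"side")[:1]])
Q=box(W,.515,.56,-.06,.09,.07,.15);print(line(Q),np.percentile(Q[:,2],[50,99]))
E
```

```text
clock: 12.25
position: [0.5365, 0.0114, 0.2234]
orientation: [-0.0, 0.765, 0.644, -0.0]
ft_force: [-0.5, -0.2, -3.1]
gripper_width: 0.0274
clock: 12.95
position: [0.5365, 0.0114, 0.2437]
orientation: [-0.0, 0.765, 0.644, -0.0]
ft_force: [-0.1, 0.3, -5.8]
gripper_width: 0.0274
[-0.57691346  0.60933512 -5.58970526] [0.53660748 0.01135076 0.24382793] 13.05
bail_top [([0.5341, 0.0143, 0.0868], 0.97)]
carrier [([0.5374, 0.0094, 0.0021], 0.94)]
hook_seat [([0.538, 0.0097, 0.0834], 0.43)]
scale [([0.5373, 0.0112, 0.2345], 0.58)]
(array([0.5347, 0.022 , 0.0971]), np.float64(79.0), 164) [0.08838588 0.14796199]
```

```bash
for i in 1; do python3 -m crank '[0,0,0,0,0,-0.002,0, 0,0,0,0,0,-0.002,0, 0,0,0,0,0,-0.002,0, 0,0,0,0,0,-0.002,0, 0,0,0,0,0,-0.002,0, 0,0,0,0,0,-0.002,0, 0,0,0,0,0,-0.002,0, 0,0,0,0,0,-0.002,0]'; done
cat > st.py <<'E'
from h import *
fs=[];zs=[]
for i in range(2):
    im,W=cloud("side"); s=bot.observe(); fs.append(s["ft_force"])
    Q=box(W,.50,.58,-.06,.35,.08,.135); 
print("F",np.mean(fs,0).round(2),"p",s["position"].round(4),"w",round(s["gripper_width"],4),s["clock"])
for t in("bail_top","carrier"):
    print(t,[(np.round(d["at"],4).tolist(),round(d["score"],2)) for d in bot.pinpoint(t,"side")[:1]])
o=bot.outline_of("carrier","side")
if o:
    P=W[o[0]["pixels"]]; P=P[~np.isnan(P[:,0])]; print("carrier cloud z pct 3,25,50,75:",np.percentile(P[:,2],[3,25,50,75]).round(4))
E
python3 st.py
```

```text
clock: 14.05
position: [0.5365, 0.0113, 0.2596]
orientation: [-0.0, 0.765, 0.644, -0.0]
ft_force: [0.4, 0.9, -7.5]
gripper_width: 0.027
F [ 0.34  0.78 -7.69] p [0.5366 0.0113 0.2599] w 0.0276 14.15
bail_top [([0.5369, 0.0109, 0.0864], 0.79)]
carrier [([0.5385, 0.0106, 0.0017], 0.89)]
carrier cloud z pct 3,25,50,75: [0.0052 0.0212 0.0252 0.0277]
```

```bash
python3 -m crank '[0,0,0,0,0,-0.002,0, 0,0,0,0,0,-0.002,0, 0,0,0,0,0,-0.002,0, 0,0,0,0,0,-0.002,0, 0,0,0,0,0,-0.002,0, 0,0,0,0,0,-0.001,0, 0,0,0,0,0,-0.001,0, 0,0,0,0,0,0,0]'; python3 st.py
```

```text
clock: 15.1
position: [0.5366, 0.0113, 0.2717]
orientation: [0.0, 0.765, 0.644, -0.0]
ft_force: [0.1, 0.4, -9.0]
gripper_width: 0.0274
F [ 0.13  0.92 -9.37] p [0.5365 0.0113 0.2715] w 0.0271 15.2
bail_top [([0.5352, 0.0101, 0.0857], 0.56)]
carrier [([0.5357, 0.0081, 0.0018], 0.57)]
carrier cloud z pct 3,25,50,75: [0.0006 0.0198 0.0254 0.028 ]
```

```bash
python3 -m crank '[0,0,0,0,0,-0.002,0, 0,0,0,0,0,-0.002,0, 0,0,0,0,0,-0.002,0, 0,0,0,0,0,-0.002,0, 0,0,0,0,0,-0.001,0, 0,0,0,0,0,-0.001,0, 0,0,0,0,0,0,0]'; python3 st.py
```

```text
clock: 16.05
position: [0.5366, 0.0112, 0.2817]
orientation: [0.0, 0.765, 0.644, -0.0]
ft_force: [0.6, -0.2, -9.9]
gripper_width: 0.0274
F [ -0.27  -0.48 -10.29] p [0.5365 0.0113 0.2815] w 0.0273 16.15
bail_top [([0.5356, 0.0097, 0.0867], 0.68)]
carrier [([0.536, 0.0089, 0.0037], 0.89)]
carrier cloud z pct 3,25,50,75: [0.0042 0.0108 0.0136 0.0155]
```

```bash
python3 -m crank '[0,0,0,0,0,-0.002,0, 0,0,0,0,0,-0.002,0, 0,0,0,0,0,-0.002,0, 0,0,0,0,0,-0.001,0, 0,0,0,0,0,-0.001,0, 0,0,0,0,0,0,0, 0,0,0,0,0,0,0]'; python3 st.py
```

```text
clock: 17.0
position: [0.5366, 0.0113, 0.2897]
orientation: [0.0, 0.765, 0.644, 0.0]
ft_force: [0.1, 0.3, -10.5]
gripper_width: 0.0273
F [  0.59   0.51 -11.12] p [0.5365 0.0113 0.2895] w 0.0268 17.1
bail_top [([0.5371, 0.0097, 0.0939], 0.87)]
carrier [([0.538, 0.0057, 0.0059], 0.96)]
carrier cloud z pct 3,25,50,75: [0.0087 0.0267 0.0318 0.0343]
```

```bash
python3 -m crank '[0,0,0,0,0,-0.001,0, 0,0,0,0,0,-0.001,0, 0,0,0,0,0,-0.001,0, 0,0,0,0,0,-0.001,0, 0,0,0,0,0,0,0, 0,0,0,0,0,0,0, 0,0,0,0,0,0,0, 0,0,0,0,0,0,0]'; python3 st.py;  python3 -m crank '[0,0,0,0,0,0,0, 0,0,0,0,0,0,0, 0,0,0,0,0,0,0, 0,0,0,0,0,0,0, 0,0,0,0,0,0,0, 0,0,0,0,0,0,0, 0,0,0,0,0,0,0, 0,0,0,0,0,0,0]'; python3 st.py
python3 - <<'E'
from h import *
im,W=cloud("side"); cv2.imwrite("pics/c.png",cv2.resize(im[170:310,240:400],None,fx=4,fy=4,interpolation=cv2.INTER_CUBIC))
for c in("top","side"):
    if c=="top": im,W=cloud(c)
    print(c,[(np.round(d["at"],4).tolist(),round(d["score"],2)) for d in bot.pinpoint("board",c)[:1]])
    o=bot.outline_of("board",c)
    if o:
        P=W[o[0]["pixels"]]; P=P[np.abs(P[:,2]-.012)<.006]; print(rect(P))
E
```

```text
clock: 18.05
position: [0.5365, 0.0113, 0.2935]
orientation: [-0.0, 0.765, 0.644, -0.0]
ft_force: [-1.0, -0.6, -10.5]
gripper_width: 0.027
F [ -0.37   0.42 -10.48] p [0.5365 0.0113 0.2936] w 0.0272 18.15
bail_top [([0.5366, 0.0122, 0.0962], 0.92)]
carrier [([0.5367, 0.0046, 0.0118], 0.75)]
carrier cloud z pct 3,25,50,75: [0.1218 0.2428 0.2879 0.3171]
clock: 19.1
position: [0.5366, 0.0113, 0.2936]
orientation: [-0.0, 0.765, 0.644, 0.0]
ft_force: [-0.0, 0.5, -10.6]
gripper_width: 0.0271
F [  0.39  -0.68 -10.43] p [0.5366 0.0113 0.2936] w 0.0273 19.2
bail_top [([0.5368, 0.0128, 0.0957], 0.69)]
carrier [([0.5371, 0.0066, 0.0129], 0.7)]
carrier cloud z pct 3,25,50,75: [0.0118 0.0302 0.0357 0.0383]
top [([0.3667, -0.2002, 0.0005], 0.73)]
(array([524.6, 279.9]), array([182.2, 182.7]), 15.3)
side [([0.5264, 0.2839, 0.0041], 0.93)]
(array([190.8,  54.6]), array([148.7, 217.5]), 7.4)
```

View pics/c.png

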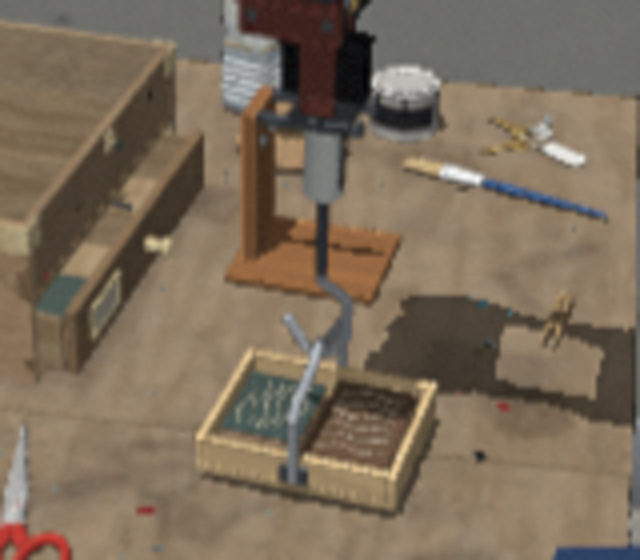

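The carrier hangs level, about 10 mm up: tray corners at (200,465) and (390,505), with its shadow below. It has been still for over 1.5 s, and the load is about 8.6 N (≈0.87 kg). Raise it to about 20 mm and carry it smoothly, turning it 10° toward the board's yaw.

```bash
python3 -m crank '[0,0,0,0,0,-0.001,0, 0,0,0,0,0,-0.001,0, 0,0,0,0,0,-0.0015,0, 0,0,0,0,0,-0.0015,0, 0,0,0,0,0,-0.0015,0, 0,0,0,0,0,-0.0015,0, 0,0,0,0,0,-0.001,0, 0,0,0,0,0,-0.001,0]'; python3 st.py
python3 -m crank '[0,0,0,0.002,-0.0003,0,0, 0,0,-0.3,0.004,-0.0005,0,0, 0,0,-0.4,0.006,-0.0008,0,0, 0,0,-0.4,0.008,-0.001,0,0, 0,0,-0.4,0.010,-0.0013,0,0, 0,0,-0.5,0.012,-0.0015,0,0, 0,0,-0.5,0.013,-0.0017,0,0, 0,0,-0.5,0.014,-0.0018,0,0]'
python3 st.py
```

```text
clock: 20.45
position: [0.5366, 0.0113, 0.3037]
orientation: [0.0, 0.765, 0.644, -0.0]
ft_force: [-0.3, -0.9, -10.2]
gripper_width: 0.0271
F [  0.16   0.2  -10.09] p [0.5366 0.0113 0.3038] w 0.0273 20.55
bail_top [([0.5372, 0.0097, 0.1111], 0.85)]
carrier [([0.5345, 0.0043, 0.0223], 0.84)]
carrier cloud z pct 3,25,50,75: [0.0234 0.0412 0.0465 0.0489]
clock: 21.5
position: [0.5377, 0.0822, 0.3036]
orientation: [-0.0, 0.747, 0.665, 0.0]
ft_force: [0.7, 0.7, -11.5]
gripper_width: 0.027
F [ -0.81   1.16 -11.27] p [0.5376 0.0832 0.3035] w 0.0269 21.6
bail_top [([0.5357, 0.0849, 0.1079], 0.89)]
carrier [([0.5345, 0.0825, 0.0178], 0.93)]
```

```bash
python3 -m crank '[0,0,-0.4,0.006,-0.0007,0,0, 0,0,-0.4,0.010,-0.0011,0,0, 0,0,-0.4,0.013,-0.0015,0,0, 0,0,-0.4,0.015,-0.0017,0,0, 0,0,-0.4,0.016,-0.0018,0,0, 0,0,-0.4,0.016,-0.0018,0,0, 0,0,-0.4,0.016,-0.0018,0,0, 0,0,-0.4,0.016,-0.0018,0,0]'
python3 -m crank '[0,0,-0.4,0.016,-0.0018,0,0, 0,0,-0.4,0.016,-0.0018,0,0, 0,0,-0.4,0.014,-0.0016,0,0, 0,0,-0.4,0.012,-0.0014,0,0, 0,0,-0.4,0.011,-0.0013,0,0, 0,0,-0.4,0.009,-0.001,0,0, 0,0,-0.3,0.007,-0.0008,0,0, 0,0,-0.2,0.004,-0.0005,0,0]'
python3 -m crank '[0,0,0,0,0,0,0, 0,0,0,0,0,0,0, 0,0,0,0,0,0,0, 0,0,0,0,0,0,0, 0,0,0,0,0,0,0, 0,0,0,0,0,0,0]'
python3 st.py
python3 - <<'E'
from h import *
im,W=cloud("wrist"); cv2.imwrite("pics/d.png",im)
im,W=cloud("top")
for z0,z1 in((.008,.018),(.04,.056)):
    Q=box(W,.40,.65,.15,.40,z0,z1); print(z0,rect(Q),len(Q))
Q=box(W,.50,.58,.2,.36,.09,.125);print("bail",line(Q))
E
```

```text
clock: 22.55
position: [0.5351, 0.1909, 0.3035]
orientation: [0.0, 0.728, 0.685, -0.0]
ft_force: [0.2, -0.8, -11.6]
gripper_width: 0.0272
clock: 23.35
position: [0.5289, 0.2793, 0.3035]
orientation: [-0.0, 0.711, 0.703, -0.0]
ft_force: [0.4, 0.1, -10.6]
gripper_width: 0.0273
clock: 23.95
position: [0.529, 0.2787, 0.3037]
orientation: [-0.0, 0.711, 0.703, 0.0]
ft_force: [0.5, 1.2, -11.3]
gripper_width: 0.0272
F [ -0.4    0.81 -11.28] p [0.529  0.279  0.3037] w 0.0276 24.05
bail_top [([0.5297, 0.2759, 0.1053], 0.93)]
carrier [([0.5281, 0.2764, 0.0241], 0.82)]
carrier cloud z pct 3,25,50,75: [0.0132 0.0406 0.0466 0.05  ]
0.008 (array([525.2, 274.9]), array([248.3, 247.6]), 0.5) 573
0.04 (array([528.3, 273. ]), array([147.2, 130.4]), 1.4) 486
bail (array([0.5276, 0.2271, 0.0976]), np.float64(91.4), 22)
```

The carrier hangs within 4 mm of the board's middle (carrier 0.529,0.279; board 0.525,0.281), with its yaw turned to about 0°. Lower softly.

```bash
python3 -m crank '[0,0,0,0.001,-0.002,0,0, 0,0,0,0.001,-0.002,0,0, 0,0,0,0,0,0.001,0, 0,0,0,0,0,0.001,0, 0,0,0,0,0,0.0015,0, 0,0,0,0,0,0.0015,0, 0,0,0,0,0,0.0015,0, 0,0,0,0,0,0.0015,0]'
python3 -m crank '[0,0,0,0,0,0.0015,0, 0,0,0,0,0,0.0015,0, 0,0,0,0,0,0.0015,0, 0,0,0,0,0,0.0015,0, 0,0,0,0,0,0.002,0, 0,0,0,0,0,0.002,0, 0,0,0,0,0,0.002,0, 0,0,0,0,0,0.002,0]'
python3 st.py
```

```text
clock: 25.1
position: [0.5251, 0.2808, 0.2954]
orientation: [0.0, 0.711, 0.703, -0.0]
ft_force: [0.2, -0.5, -9.4]
gripper_width: 0.0275
clock: 25.9
position: [0.525, 0.2809, 0.2816]
orientation: [0.0, 0.711, 0.703, 0.0]
ft_force: [-0.1, 1.0, -8.5]
gripper_width: 0.0269
F [-0.36 -0.15 -9.21] p [0.5249 0.2809 0.2814] w 0.0275 26.0
bail_top [([0.523, 0.2804, 0.0988], 0.93)]
carrier [([0.5236, 0.2746, 0.0134], 0.74)]
carrier cloud z pct 3,25,50,75: [0.0168 0.0338 0.0385 0.041 ]
```

Set down; the load is coming off the spring. Lower the rest to free the hook.

```bash
python3 -m crank '[0,0,0,0,0,0.005,0, 0,0,0,0,0,0.006,0, 0,0,0,0,0,0.007,0, 0,0,0,0,0,0.007,0, 0,0,0,0,0,0.007,0, 0,0,0,0,0,0.006,0, 0,0,0,0,0,0.006,0, 0,0,0,0,0,0.004,0]'
python3 -m crank '[0,0,0,0,0,0.004,0, 0,0,0,0,0,0.005,0, 0,0,0,0,0,0.006,0, 0,0,0,0,0,0.006,0, 0,0,0,0,0,0.006,0, 0,0,0,0,0,0.006,0, 0,0,0,0,0,0.004,0, 0,0,0,0,0,0.001,0]'
python3 -m crank '[0,0,0,0,0,0,0]'
python3 - <<'E'
from h import *
s=bot.observe(); print(s["position"],s["ft_force"],s["clock"])
im,W=cloud("side"); cv2.imwrite("pics/e.png",cv2.resize(im[250:410,230:400],None,fx=4,fy=4,interpolation=cv2.INTER_CUBIC))
for t in("bail_top","hook_tip","hook_seat","scale","carrier"):
    print(t,[(np.round(d["at"],4).tolist(),round(d["score"],2)) for d in bot.pinpoint(t,"side")[:1]])
E
```

```text
clock: 26.95
position: [0.5251, 0.2808, 0.2335]
orientation: [0.0, 0.711, 0.703, 0.0]
ft_force: [0.3, -0.4, -2.6]
gripper_width: 0.0274
clock: 27.75
position: [0.5248, 0.2808, 0.1948]
orientation: [-0.0, 0.711, 0.703, -0.001]
ft_force: [0.2, -0.7, -1.7]
gripper_width: 0.0274
clock: 27.85
position: [0.5249, 0.2809, 0.1955]
orientation: [-0.0, 0.711, 0.703, -0.0]
ft_force: [0.7, 0.5, -1.6]
gripper_width: 0.0274
[0.52493873 0.28088967 0.19547705] [ 0.67987747  0.50329638 -1.60843065] 27.85
bail_top [([0.523, 0.28, 0.1005], 0.72)]
hook_tip [([0.5491, 0.2802, 0.0834], 0.48)]
hook_seat [([0.5284, 0.2797, 0.0646], 0.45)]
scale [([0.5273, 0.2779, 0.189], 0.92)]
carrier []
```

View pics/e.png

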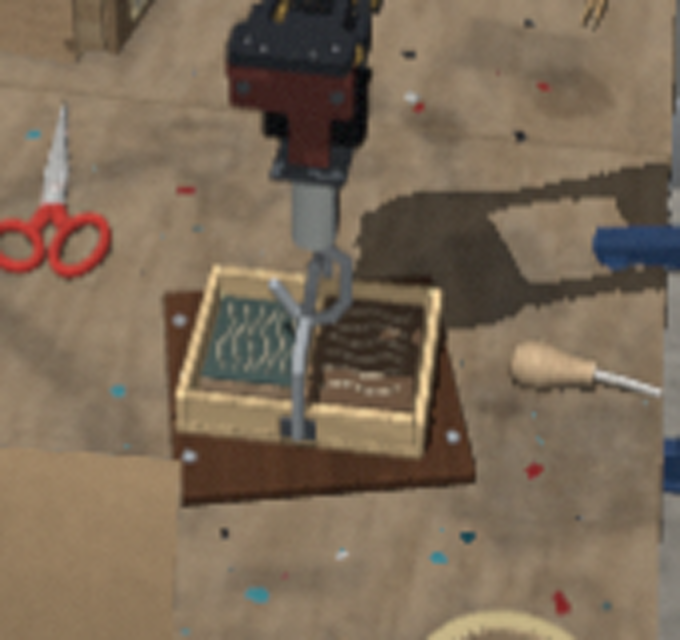

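The carrier stands upright on the board. The tip, at (285,290), is below and in front of the bail's peak, and the tube is clear above. Back out along −x, then travel to the rack's front.

```bash
python3 -m crank '[0,0,0,0,-0.006,0,0, 0,0,0,0,-0.012,0,0, 0,0,0,0,-0.015,0,0, 0,0,0,0,-0.015,0,0, 0,0,0,0,-0.015,0,0, 0,0,0,0,-0.012,0,0, 0,0,5.1,0,0,-0.01,0, 0,0,0,0,0,0,0]'
python3 -m crank '[0,0,0,-0.024,0.0036,0,0, 0,0,0,-0.04,0.006,0,0, 0,0,0,-0.044,0.0066,0,0, 0,0,0,-0.044,0.0066,0,0, 0,0,0,-0.044,0.0066,0,0, 0,0,0,-0.044,0.0066,0,0, 0,0,0,-0.044,0.0066,0,0, 0,0,0,-0.044,0.0066,0,0]'
python3 -m crank '[0,0,0,-0.044,0.0066,0,0, 0,0,0,-0.044,0.0066,0.005,0, 0,0,0,-0.044,0.0066,0.01,0, 0,0,0,-0.04,0.006,0.01,0, 0,0,0,-0.028,0.005,0.003,0, 0,0,0,0,0,0,0, 0,0,0,0,0,0,0]'
python3 - <<'E'
from h import *
s=bot.observe(); p=s["position"];q=s["orientation"]; print(p,q,s["ft_force"],s["clock"])
yaw=2*np.arctan2(q[2],q[1]); print(np.degrees(yaw))
X=np.array([np.cos(yaw),np.sin(yaw)]);Y=np.array([np.sin(yaw),-np.cos(yaw)])
d=np.array([.5757,-.2609])-p[:2]; print("to seat tool x,y",d@X,d@Y)
for c in("side","wrist"):
    im,W=cloud(c); cv2.imwrite(f"pics/f_{c}.png",im)
    for t in("scale","hook_tip","rack","rack_seat","carrier","board"):
        print(c,t,[(np.round(d["at"],4).tolist(),round(d["score"],2)) for d in bot.pinpoint(t,c)[:1]])
    Q=box(W,.52,.66,-.35,-.18,.143,.157);print("prongs",rect(Q),len(Q))
E
```

```text
clock: 28.95
position: [0.4496, 0.2821, 0.2073]
orientation: [0.0, 0.742, 0.671, 0.001]
ft_force: [0.0, 0.5, -1.1]
gripper_width: 0.0273
clock: 29.75
position: [0.4657, -0.0512, 0.2055]
orientation: [0.0, 0.741, 0.672, 0.0]
ft_force: [0.7, 0.2, -1.9]
gripper_width: 0.0271
clock: 30.45
position: [0.4764, -0.2517, 0.177]
orientation: [-0.001, 0.742, 0.671, 0.0]
ft_force: [-0.8, 1.2, -1.6]
gripper_width: 0.0275
[ 0.47638774 -0.25172802  0.17704525] [-6.19066214e-04  7.41646491e-01  6.70790651e-01  3.31325855e-05] [-0.75921486  1.17286098 -1.56548663] 30.45
84.2562538760215
to seat tool x,y 0.0008131876147394319 0.09973158662435122
side scale [([0.4758, -0.2543, 0.1686], 0.64)]
side hook_tip [([0.501, -0.2556, 0.0637], 0.45)]
side rack [([0.5708, -0.2589, -0.0017], 0.57)]
side rack_seat [([0.5755, -0.2555, 0.155], 0.84)]
side carrier [([0.5257, 0.2772, 0.0131], 0.58)]
side board [([0.5227, 0.2816, 0.0038], 0.71)]
prongs (array([ 585.1, -258.1]), array([ 63.4, 102.8]), 82.0) 198
wrist scale [([0.4749, -0.2493, 0.1645], 0.88)]
wrist hook_tip []
wrist rack []
wrist rack_seat [([0.5717, -0.2592, 0.1482], 0.67)]
wrist carrier []
wrist board []
prongs (array([ 587.1, -260.3]), array([52.5, 41.6]), 84.1) 990
```

View pics/f_wrist.png

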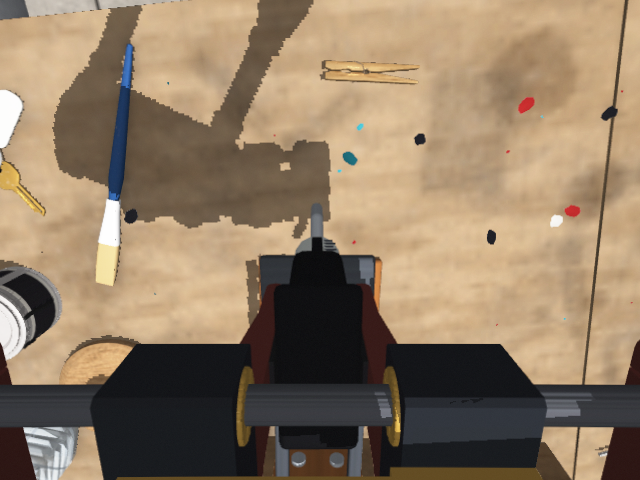

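The scale sits in the grip as before, with the fork straight ahead (prong tips under the lens at (298,460) and (337,460)). Slide in and lower to the recorded pose.

```bash
python3 -m crank '[0,0,0,0.0008,0.01,0,0, 0,0,0,0,0.02,0,0, 0,0,0,0,0.025,0,0, 0,0,0,0,0.02,0,0, 0,0,0,0,0.015,0,0, 0,0,0,0,0.0097,0,0, 0,0,0,0,0,0,0, 0,0,0,0,0,0.005,0]'
python3 -m crank '[0,0,0,0,0,0.004,0, 0,0,0,0,0,0.003,0, 0,0,0,0,0,0.002,0, 0,0,0,0,0,0.0015,0, 0,0,0,0,0,0.001,0, 0,0,0,0,0,0,0, 0,0,0,0,0,0,0]'
python3 - <<'E'
from h import *
im,W=cloud("side"); print([(np.round(d["at"],4).tolist(),round(d["score"],2)) for d in bot.pinpoint("scale","side")[:1]])
print(bot.observe()["position"],bot.observe()["ft_force"])
E
```

```text
clock: 31.95
position: [0.5762, -0.2609, 0.1731]
orientation: [0.0, 0.742, 0.671, 0.0]
ft_force: [0.5, 0.2, -2.0]
gripper_width: 0.0272
clock: 32.65
position: [0.576, -0.2608, 0.1613]
orientation: [0.0, 0.742, 0.671, 0.0]
ft_force: [-0.1, -0.3, -2.5]
gripper_width: 0.0272
[([0.5777, -0.2618, 0.1524], 0.84)]
[ 0.57604857 -0.26083134  0.16132825] [-0.38397776  0.2515502  -2.42172421]
```

```bash
python3 -m crank '[0,0,0,0,0,0.0007,0, 0,0,0,0,0,0.0007,0, 0,0,0,0,0,0,0, 0,0,0,0,0,0,0]'; python3 -m crank '[0,0,0,0,0,0.0007,0, 0,0,0,0,0,0,0, 0,0,0,0,0,0,0]'
```

```text
clock: 33.15
position: [0.5761, -0.2609, 0.1601]
orientation: [0.0, 0.742, 0.671, 0.0]
ft_force: [-0.5, -0.1, -0.4]
gripper_width: 0.0273
clock: 33.45
position: [0.5762, -0.261, 0.1601]
orientation: [0.001, 0.742, 0.671, 0.0]
ft_force: [-1.1, -0.8, 4.2]
gripper_width: 0.0273
```

The flange rests on the prongs (the force turned upward). Release, rise clear and check.

```bash
python3 -m crank '[0,0,0,0,0,0,0.5, 0,0,0,0,0,0,0.6, 0,0,0,0,0,0,0.8, 0,0,0,0,0,0,1, 0,0,0,0,0,0,1, 0,0,0,0,0,0,1, 0,0,0,0,0,-0.005,1, 0,0,0,0,0,-0.015,1]'
python3 -m crank '[0,0,0,0,0,-0.03,1, 0,0,0,0,0,-0.04,1, 0,0,0,0,0,-0.04,1, 0,0,0,0,-0.03,-0.02,1, 0,0,0,0.03,-0.04,0,1, 0,0,0,0.04,-0.03,0,1, 0,0,0,0.04,0,0,1, 0,0,0,0,0,0,1]'
python3 -m crank '[0,0,0,0,0,0,1, 0,0,0,0,0,0,1]'
python3 - <<'E'
from h import *
s=bot.observe(); print(s["position"],s["ft_force"],s["clock"])
V=[]
for c in("side","top"):
    im,W=cloud(c); V.append(im)
    for t in("scale","rack_seat","carrier","bail_top","board","hook_tip"):
        print(c,t,[(np.round(d["at"],4).tolist(),round(d["score"],2)) for d in bot.pinpoint(t,c)[:1]])
    for t in("masking_tape","scissors","lino_cutter_0","peg_0","ink_tin_2","baren"):
        print(c,t,[np.round(d["at"],3).tolist() for d in bot.pinpoint(t,c)[:2]])
a=cv2.resize(V[0][150:410,220:420],(480,600)); cv2.imwrite("pics/g.png",a)
E
```

```text
clock: 34.25
position: [0.5753, -0.2604, 0.1779]
orientation: [-0.002, 0.742, 0.671, -0.001]
ft_force: [-0.0, 0.1, 0.4]
gripper_width: 0.0863
clock: 35.05
position: [0.4871, -0.1378, 0.3121]
orientation: [0.002, 0.74, 0.672, 0.002]
ft_force: [-0.0, -0.7, 0.5]
gripper_width: 0.0876
clock: 35.25
position: [0.4877, -0.1421, 0.3096]
orientation: [0.0, 0.742, 0.671, 0.0]
ft_force: [0.2, 0.2, -0.1]
gripper_width: 0.0879
[ 0.48768131 -0.1420538   0.3096384 ] [ 0.19624602  0.22529458 -0.13203557] 35.25
side scale [([0.5791, -0.258, 0.1505], 0.96)]
side rack_seat [([0.5739, -0.2598, 0.1525], 0.7)]
side carrier [([0.5237, 0.2758, 0.0135], 0.98)]
side bail_top [([0.5245, 0.2794, 0.0985], 0.89)]
side board [([0.5225, 0.2812, 0.0003], 0.71)]
side hook_tip [([0.6005, -0.2649, 0.0488], 0.49)]
side masking_tape [[0.386, 0.506, 0.006]]
side scissors [[0.528, -0.53, -0.002], [0.737, 0.113, 0.001]]
side lino_cutter_0 [[0.357, 0.248, -0.001]]
side peg_0 [[0.366, -0.197, 0.001]]
side ink_tin_2 [[0.529, -0.531, 0.0], [0.576, -0.258, 0.154]]
side baren [[0.628, -0.464, -0.001]]
top scale [([0.5744, -0.262, 0.1458], 0.64)]
top rack_seat [([0.5745, -0.2586, 0.1482], 0.81)]
top carrier [([0.523, 0.2733, 0.0154], 0.86)]
top bail_top [([0.5216, 0.2808, 0.1006], 0.97)]
top board [([0.6317, -0.4614, 0.0033], 0.31)]
top hook_tip []
top masking_tape [[0.385, 0.504, -0.002], [0.576, -0.264, 0.149]]
top scissors [[0.74, 0.111, 0.003]]
top lino_cutter_0 [[0.352, 0.248, 0.0]]
top peg_0 [[0.368, -0.2, 0.001]]
top ink_tin_2 [[0.527, -0.529, 0.0], [0.52, 0.28, 0.099]]
top baren [[0.631, -0.464, 0.004]]
```

View pics/g.png

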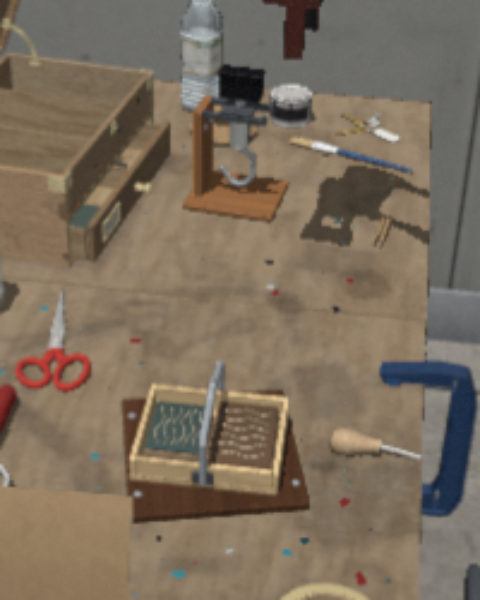

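The last view shows the scale hanging upright in the fork at (240,110). The carrier is upright on the board at (210,440), and the robot is clear of everything. Hand in.

```bash
python3 -c "
from plant import bot; print(bot.job_done())"
```

```text
the job is handed in; nothing more can be done
None
```

The carrier has been weighed and stands upright on the board, and the scale is back in its rack. I handed the job in at about 36 s on the robot clock.

- **Weighing:** the load read about 8.6 N, so roughly 0.87 kg. The hook drew out about 66 mm, short of the 90 mm stop. The carrier hung still about 10 mm above the table for over 1.5 s.
- **Carrying:** it travelled about 20 mm above the table; single network readings reached 24 mm. I turned it 10° so it fits the board. The force stayed low and fell steadily as I set it down.
- **Last checks:**
  - The carrier is within about 2–8 mm of the board's middle; the networks' carrier and bail points differ by about 5 mm.
  - The scale is seated at 146–150 mm, level with the prongs, and within about 5 mm of the rack seat.
  - The other six things are where they were, within measuring noise. The networks gave a few false detections: a second "scissors" at the ink tin, and "board" at the baren in the top view.
- **Disagreement:** the fingers stopped at about 27 mm, not the block's 20 mm, so they probably held the 28 mm lip. Gripping 5 mm lower did not change that. The grip held throughout with no slip that I could see.

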